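# Put the carry cases away in the rack and lock its end stop

## Task

Put all the loose carry cases away in the rack beside the one already there: take out the paint pot left in its channel and stand it on the table, lift the spring collar and turn it to free the sliding stop, make room, and stand every case upright crosswise between wall and stop. Then push the stop until the whole row is snug against the wall with no gaps, and turn the collar back so that it drops fully down and locks the stop. Leave the other things on the table where they are.

Things in the scene. Friction and masses are not known exactly. Their poses are not given: they have to be found in the camera images.
- rack: fixed rack, 166 mm wide (x), 390 long (y); origin: centre of its underside on the table. 10 mm base plate is the channel floor; fixed wall at the -y end, 112 mm above the floor; two lips along y, 14 mm above the floor, 146 mm apart. Cases stand between the lips, their x along the rack's x, side by side along y. May be turned a little
- wall_face (a point): foot of the wall's inner face: middle of the channel, at floor level (10 mm above the table). Axes as the rack's: +y points from the wall to the sliding stop, z up
- stop_face (a point): foot of the sliding stop's face that looks at the wall; height and axes as wall_face. The stop: grey plate 140 mm wide, 10 thick, 102 tall, on a black carriage that reaches 92 mm behind the face (+y) and 32 mm up
- stop (a joint): position of the sliding stop along the rack's +y (m), 0 to 0.215; the clear gap from wall to stop is 0.060 + this. Slides with about 2 N when the collar is parked up; a spring brake shoe holds it (about 40 N) when the collar is down
- collar_grip (a point): on the axis of the spring collar at the height to grip: round upright knurled steel sleeve, 42 mm in diameter, on the stop's carriage, 60 mm behind the stop's face (+y), from 30 mm below this point to 18 above. Below the sleeve a cross-bar, 66 x 10 x 10 mm, turns with it (own x along the bar). 87 mm above the table when down
- collar_pull (a joint): lift of the collar (m): 0 down (brake on) to 0.020. A spring pulls it down, 10 N at 0, 14 N at 0.015. Must be lifted 12 mm or more before it turns, either way; turned and let go, its cross-bar rests on the slot's cheeks at about 0.011 (parked, brake off)
- collar_turn (a joint): turn of the collar (rad), counter-clockwise from above: 0 = cross-bar along the rack's x, in line with its slot, where it drops; up to 1.2 turned. The slot holds it at 0 when down; let go at 0.7 or more it stays parked on the cheeks
- case_home: grey carry case standing upright, 130 mm long (own x), 44 thick (own y), 105 tall, about 0.2 kg, bottom-heavy (stands firmly). Black fixed handle on top: bar 70 mm long (x), 14 thick (y), 126 to 140 mm above the underside, on two posts. Origin: centre of the underside. Ends alike. Stands in the rack by the wall at the start
- pot: small lidded white paint pot, 56 mm in diameter, 90 mm tall, straight-sided up to 60 mm, 0.2 kg, left standing in the open part of the channel behind the stop's carriage, in the stop's way; origin: centre of its underside
- case_a: same kind and sizes as case_home. Starts on the table left of the rack; may be absent (None at the start)
- case_b: same kind and sizes as case_home. Starts on the table left of the rack; may be absent (None at the start)
- case_c: same kind and sizes as case_home. Starts on the table left of the rack; may be absent (None at the start)
- case_d: same kind and sizes as case_home. Starts on the table left of the rack; may be absent (None at the start)
- tape: bystander, leave alone: roll of packing tape, 96 mm across, 24 mm high; origin at its underside
- mug: bystander, leave alone: white mug, 76 mm across, 85 mm tall; origin at its underside
- driver: bystander, leave alone: screwdriver lying on the table
- glue: bystander, leave alone: white glue bottle, 52 mm across, 95 mm tall; origin at its underside
- jar: bystander, leave alone: glass jar, 68 mm across, 80 mm tall; origin at its underside
- tray: bystander, leave alone: small black tray, 120 x 90 x 40 mm; origin at its underside
- carton: bystander, leave alone: cardboard carton, 110 x 80 x 50 mm; origin at its underside
Not all that is in view belongs to the job. Leave any purple look-alike of the case_home alone.

How it is judged (in metres and radians):
On the way, in this order (a step that is already met when the one before it is completed fails the run):
1. the collar is lifted and turned, so that the stop is free (value of joint collar_pull above 0.008 m and value of joint collar_turn above 0.6 rad), for 0.2 s.
2. every case stands upright in the channel between wall and stop, on its floor (x of case_home in the frame of wall_face between -0.015 and 0.015 m and z of each of case_home, case_a, case_b, case_c, case_d in the frame of wall_face below 0.006 m and y of each of case_home, case_a, case_b, case_c, case_d in the frame of wall_face above 0.015 m and y of each of case_home, case_a, case_b, case_c, case_d in the frame of stop_face below -0.015 m and angle between each of case_home, case_a, case_b, case_c, case_d's own z axis and vertical below 0.12 rad and x of case_a in the frame of wall_face between -0.015 and 0.015 m and x of case_b in the frame of wall_face between -0.015 and 0.015 m and x of case_c in the frame of wall_face between -0.015 and 0.015 m and x of case_d in the frame of wall_face between -0.015 and 0.015 m), for 0.2 s.
At the end, for the whole second after the job is handed in: All cases upright on the channel floor, square across (7 degrees, 15 mm), at rest, in a gapless row from the wall (each within 9 mm of its place in a row of 44 mm cases); stop within 6 mm of the last; collar down (3 mm) and turned back (0.15 rad); pot upright on the table (all of step 2 and angle between the x axis of each of case_home, case_a, case_b, case_c, case_d and the x axis of rack, either way round below 0.12 rad and linear speed of each of case_home, case_a, case_b, case_c, case_d, pot below 0.02 m/s and (y of case_home in the frame of wall_face between 0.017 and 0.031 m or y of case_a in the frame of wall_face between 0.017 and 0.031 m or y of case_b in the frame of wall_face between 0.017 and 0.031 m or y of case_c in the frame of wall_face between 0.017 and 0.031 m or y of case_d in the frame of wall_face between 0.017 and 0.031 m or y of each of case_home, case_a, case_b, case_c, case_d in the frame of wall_face below 0.017 m) and (y of case_home in the frame of wall_face between 0.061 and 0.075 m or y of case_a in the frame of wall_face between 0.061 and 0.075 m or y of case_b in the frame of wall_face between 0.061 and 0.075 m or y of case_c in the frame of wall_face between 0.061 and 0.075 m or y of case_d in the frame of wall_face between 0.061 and 0.075 m or y of each of case_home, case_a, case_b, case_c, case_d in the frame of wall_face below 0.061 m) and (y of case_home in the frame of wall_face between 0.105 and 0.119 m or y of case_a in the frame of wall_face between 0.105 and 0.119 m or y of case_b in the frame of wall_face between 0.105 and 0.119 m or y of case_c in the frame of wall_face between 0.105 and 0.119 m or y of case_d in the frame of wall_face between 0.105 and 0.119 m or y of each of case_home, case_a, case_b, case_c, case_d in the frame of wall_face below 0.105 m) and (y of case_home in the frame of wall_face between 0.149 and 0.163 m or y of case_a in the frame of wall_face between 0.149 and 0.163 m or y of case_b in the frame of wall_face between 0.149 and 0.163 m or y of case_c in the frame of wall_face between 0.149 and 0.163 m or y of case_d in the frame of wall_face between 0.149 and 0.163 m or y of each of case_home, case_a, case_b, case_c, case_d in the frame of wall_face below 0.149 m) and (y of case_home in the frame of wall_face between 0.193 and 0.207 m or y of case_a in the frame of wall_face between 0.193 and 0.207 m or y of case_b in the frame of wall_face between 0.193 and 0.207 m or y of case_c in the frame of wall_face between 0.193 and 0.207 m or y of case_d in the frame of wall_face between 0.193 and 0.207 m or y of each of case_home, case_a, case_b, case_c, case_d in the frame of wall_face below 0.193 m) and y of any of case_home, case_a, case_b, case_c, case_d in the frame of stop_face above -0.028 m and height (world z) of pot below 0.005 m and angle between pot's own z axis and vertical below 0.1 rad and value of joint collar_turn below 0.15 rad and value of joint collar_pull below 0.003 m); the robot touches nothing.
It fails at once if a bystander is pushed more than 30 mm from its place (distance of any of tape, mug, driver, glue, jar, tray, carton from where it was at the start of the episode above 0.03 m).
Of case_a, case_b, case_c, case_d only 2 to 4 are there at a start; the rules pass over those that are not, and their reading is None.
At some moment in a run one of case_a, case_b, case_c, case_d may be knocked a few centimetres aside while the robot is not near it.
It also fails if it takes over 200 s, if anything falls off the work surface, if the arm or the gripper's body presses on something with over 40 N, if the wrist force passes 120 N, or if a joint passes its speed limit or range.

## Robot

A 7-joint arm with a two-finger parallel gripper is mounted at the origin on the work surface. World frame = base frame: x ahead of the robot, y to its left, z up, the work surface at z = 0. Lengths are in m, angles in degrees, forces in N, time in s.
With the tool pointing down it reaches from about 0.425 to 0.975 m from the base axis. Payload 16.7 kg.
Tool frame: the origin (TCP) lies on the centre line of the jaws, within the pads' length; the fingertips stand r.finger_overhang ahead of it and the grasp point (between the pads) lies 8 mm behind it (r.finger_overhang is the distance from the TCP to the fingertips, in m); x points along the fingers, y is the direction in which the jaws open and shut, and the axes are right-handed (so a half turn about x gives the same grasp; the last joint's range is limited). The gripper opens to 85 mm and grips with 20 to 120 N. Pads are 22 mm wide; open, the fingers measure 114 mm over their backs; the gripper's body (76 mm by 85 mm) begins 54 mm behind the grasp point. The pads swing forward as they close: fully open they stand 13 mm farther back than shut.
Start: joints at [-72.393, 24.414, 4.234, 92.017, -1.954, 63.644, -3.845], TCP at [0.298, 0.606, 0.242] pointing down, gripper open.
Joint ranges: [-163.25, 163.25], [-28.42, 122.38], [-70.27, 78.77], [12.13, 141.07], [-58.53, 238.53], [9.26, 117.41], [-156.51, 156.51]. Speed limits (degrees/s): [108.29, 108.29, 136.94, 136.94, 172.46, 172.46, 172.46].

## Interface

Orientations are given as a 3x3 rotation matrix whose columns are the frame's x, y, z axes.
In Python, from cell import r gives the robot as it stands. The module is installed in compiled form; this text tells all that it offers.
- The arm moves only by the shell command python3 -m jog 'ROWS' [FORCE]. ROWS is a JSON object of lists of equal length, an entry for each row: "jaw": the finger opening in cm, from 0 to 8.54; "linear": the shift along the tool's x, y, z in cm, a list of three; "twist": the turn, a rotation vector about the tool's x, y, z in rad, a list of three. In form: {"jaw": [jaw, ...], "linear": [[dx, dy, dz], ...], "twist": [[ax, ay, az], ...]}. A call has 1 to 20 rows; each row shifts and turns the pose as measured when the row begins, along the tool's axes as they then stand; what a row does not reach is not made up. A row lasts 1/8 s, in which the tool goes at most 62.5 mm and 10.7 degrees, less where a joint would pass 70% of its speed; a pose out of reach is approached as far as the arm can. A call with a gripper value outside its range is refused whole. The fingers move at their own pace and stop on an object; FORCE is the grip in N (left out, the last holds). Time passes only in rows, so rows that do not move let the fingers close. It gives the time, the measured TCP pose, the force and the opening at its end, in the units of the state.
- r.state(): the state, without advancing time (a new reading comes with each control period).
- r.get_image(name): name is "side" or "top" or "wrist"; returns (picture, depth): 420x560x3 uint8, red, green, blue; 420x560 float32, m along the optical axis (not along the pixel's ray), 0 where there is no reading.
- r.camera_model(name): a dict with "fx", "fy", "cx", "cy" (pixels), "origin" and "orientation" of the camera in the world; the wrist camera has in their place "hand_eye" (4x4, takes a point from camera to tool coordinates, whose origin is the TCP and whose axes are the tool frame's). Camera axes: x right, y down, z forward; pixel columns grow to the right and rows downward; lengths in m; the calibration is good to about 2 mm. The wrist camera is an equidistant fisheye: a pixel r from the principal point sees the ray r / f radians off the axis. A picture is of the moment at which its call begins: read the wrist's pose just before it. camera_model takes no time and is no camera call.
- r.job_done(): hands the job in, once; it reports no verdict.
The state is a dict: "time": time; "qpos": joint angles; "qvel": joint speeds; "joint_torque": joint torques, N m; "eef_pos": TCP position; "tool_rot": TCP orientation; "ft_force": force on the tool from outside, world axes, zero at the start; "wrist_torque": the same for the moment, N m; "gripper_width": finger opening in m.
Only numpy, scipy, OpenCV 4.12 (cv2) and the standard library are available. Lean on these libraries where they do the work, as an engineer would, in place of code of your own. Each camera call takes 0.05 s, during which the arm holds its last target. There are 200 camera calls.

## Working session

There is one attempt and no reset: what is moved stays moved. The work goes in short steps, Python scripts to look and compute and a shell command to move; the robot and the scene stay as the last step left them, time stands still between calls to the robot, and variables do not carry over. Pictures are saved under pics/ and viewed, about 12 in all and at most 16, crops included, and the job is handed in when it is done.

```bash
mkdir -p pics; cat > h.py <<'E'
import numpy as np, cv2
from cell import r
def snap(name,fn=None):
    im,d=r.get_image(name); np.savez(''+name+'.npz',im=im,d=d)
    if fn: cv2.imwrite('pics/'+fn,im[:,:,::-1])
    return im,d
def cloud(name):
    z=np.load(''+name+'.npz'); d=z['d']; m=r.camera_model(name)
    v,u=np.mgrid[:420,:560]
    P=np.stack([(u-m['cx'])/m['fx']*d,(v-m['cy'])/m['fy']*d,d],-1)
    P=P@np.array(m['orientation']).T+np.array(m['origin']); P[d==0]=np.nan
    return P,z['im']
E
python3 - <<'E'
from h import *
s=r.state();print({k:np.round(v,3).tolist() for k,v in s.items()}, r.finger_overhang)
snap('top','top1.png');snap('side','side1.png')
for c in('top','side','wrist'):print(r.camera_model(c))
E
```

```text
{'time': 0.0, 'qpos': [-72.394, 24.452, 4.232, 92.054, -1.953, 63.644, -3.846], 'qvel': [-0.019, 0.028, 0.037, -0.001, -0.066, 0.101, -0.026], 'joint_torque': [0.001, -94.981, 3.762, -46.352, 0.019, 0.01, -0.0], 'eef_pos': [0.298, 0.605, 0.242], 'tool_rot': [[-0.0, 0.441, 0.897], [-0.001, 0.897, -0.441], [-1.0, -0.001, 0.0]], 'ft_force': [-0.156, -0.386, 0.819], 'wrist_torque': [-0.032, 0.007, 0.009], 'gripper_width': 0.085} 0.011
{'fx': 519.2121520215571, 'fy': 519.2121520215571, 'cx': 287.1221537151736, 'cy': 203.21183390207923, 'origin': array([0.32766419, 0.05283935, 1.65381931]), 'orientation': array([[ 0.02439937, -0.99439558,  0.10286935],
       [-0.99966849, -0.0251152 , -0.00566896],
       [ 0.00822077, -0.10269692, -0.99467872]])}
{'fx': 514.2538913691652, 'fy': 514.2538913691652, 'cx': 275.38443947031385, 'cy': 214.39083735834862, 'origin': array([ 0.07048724, -0.72170418,  1.08026846]), 'orientation': array([[ 0.89298275, -0.32950416,  0.30660859],
       [-0.4499489 , -0.67064177,  0.5897335 ],
       [ 0.01130488, -0.66458004, -0.74713156]])}
{'fx': 325.19226210127806, 'fy': 325.19226210127806, 'cx': 279.5423661580798, 'cy': 208.08473441180382, 'hand_eye': array([[ 1.01504497e-04, -3.27491472e-01,  9.44854129e-01,
        -1.30775419e-01],
       [ 9.99999992e-01, -3.64868169e-05, -1.20075273e-04,
         8.54401243e-04],
       [ 7.37983474e-05,  9.44854134e-01,  3.27491466e-01,
        -8.54303706e-02],
       [ 0.00000000e+00,  0.00000000e+00,  0.00000000e+00,
         1.00000000e+00]])}
```

View pics/top1.png

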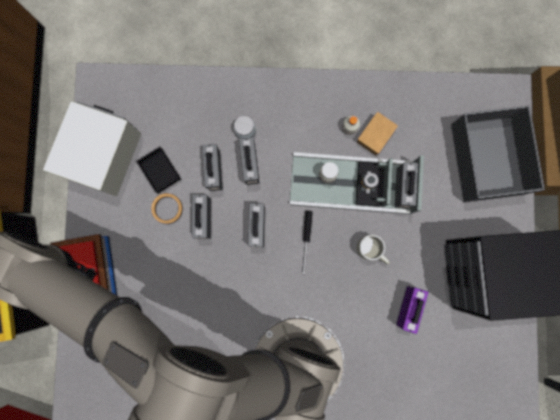

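View pics/side1.png

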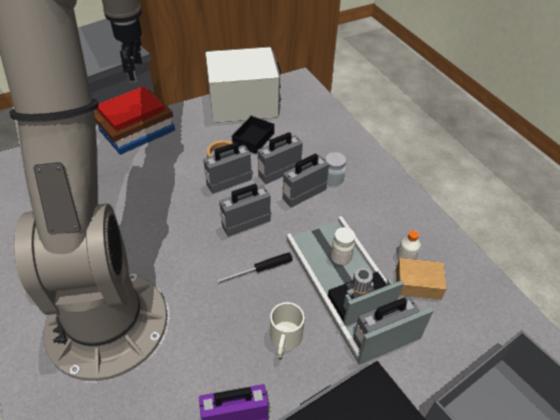

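The pictures show four loose cases (top view at (210,167), (248,158), (201,216) and (255,224)), the pot (330,172), the collar (371,182), and the home case at (409,185) by the wall on the right. The purple look-alike is at (413,310).

```bash
cat > meas.py <<'E'
from h import *
P,im=cloud('top')
def box(u0,u1,v0,v1,z0,z1,ref=None):
    p=P[v0:v1,u0:u1].reshape(-1,3); p=p[(p[:,2]>z0)&(p[:,2]<z1)]
    if len(p)<5: return None
    (c,s,a)=cv2.minAreaRect((p[:,:2]*1000).astype(np.float32))
    if s[0]<s[1]: a+=90
    a=(a+90)%180-90
    return len(p),np.round(c,1),np.round(sorted(s),1),round(a,1),np.round(np.median(p[:,2])*1000,1)
E
python3 - <<'E'
from meas import *
for n,(u,v) in dict(a=(210,167),b=(248,158),c=(201,216),d=(255,224),home=(409,185)).items():
    print(n,'body',box(u-16,u+17,v-30,v+30,.07,.115),'handle',box(u-14,u+14,v-26,v+26,.122,.15))
print('pot',box(312,350,155,190,.085,.12))
print('pot lo',box(312,350,155,190,.055,.12))
print('collar',box(358,386,165,198,.095,.13))
print('stop plate',box(380,400,150,215,.095,.125))
print('wall',box(412,428,150,215,.112,.13))
print('lips',box(285,425,145,220,.017,.032))
for n,(u,v) in dict(jar=(244,127),mug=(371,246),glue=(351,124),driver=(307,225),carton=(378,133)).items():
    print(n,box(u-24,u+24,v-24,v+24,.015,.13))
E
```

```text
a body (585, array([580.6, 278.2]), array([ 69.9, 167.1]), -7.8, np.float64(104.1)) handle (120, array([597.8, 277.6]), array([14.4, 69.2]), 7.2, np.float64(138.2))
b body (641, array([640.1, 168.9]), array([ 54.8, 172.3]), 9.7, np.float64(103.0)) handle (117, array([620.4, 163.8]), array([14. , 70.3]), 8.7, np.float64(138.7))
c body (615, array([459. , 302.2]), array([ 64.5, 165.9]), -9.2, np.float64(103.1)) handle (123, array([442.2, 305.2]), array([14.3, 67.9]), 1.3, np.float64(138.4))
d body (526, array([421.7, 135.3]), array([ 44.2, 128.8]), -0.1, np.float64(104.0)) handle (118, array([421.5, 135.8]), array([13.9, 70.7]), -1.6, np.float64(138.3))
home body (510, array([ 559., -328.]), array([ 59.6, 165.8]), -3.0, np.float64(108.8)) handle (183, array([ 553.6, -331.1]), array([ 51.9, 153.5]), -2.7, np.float64(132.0))
pot (214, array([592.1, -83.3]), array([48.4, 48.9]), -19.8, np.float64(99.5))
pot lo (276, array([589.7, -82.3]), array([51.9, 52.9]), -67.1, np.float64(98.1))
collar (153, array([ 565.9, -207.1]), array([39.5, 40.6]), 44.8, np.float64(105.6))
stop plate (200, array([ 562.3, -257.9]), array([ 25.2, 140.1]), 0.4, np.float64(110.1))
wall (350, array([ 558.7, -341.9]), array([ 33.6, 164.7]), -2.6, np.float64(118.8))
lips (991, array([ 571.9, -157.9]), array([225.8, 395.9]), -85.3, np.float64(23.2))
jar (557, array([702.2, 182.6]), array([ 67.1, 113.1]), 3.0, np.float64(79.6))
mug (316, array([ 360.1, -229.9]), array([ 74.6, 103.3]), 78.3, np.float64(67.9))
glue (574, array([ 727.8, -176.6]), array([ 98.7, 101.5]), 0.2, np.float64(51.9))
driver (380, array([449.7, -45.6]), array([119.1, 156. ]), 20.1, np.float64(22.7))
carton (1008, array([ 740.3, -216.3]), array([113.5, 131. ]), 56.4, np.float64(49.5))
```

```bash
cat > go.py <<'E'
import sys
from h import *
# go.py x y z yawdeg (mm; yaw = angle of tool z axis from world x, CCW) ; prints tool-frame shift in cm and twist
def go(x,y,z,a):
    s=r.state(); R=np.array(s['tool_rot']); p=np.array(s['eef_pos'])
    a=np.radians(a); T=np.array([[0,-np.sin(a),np.cos(a)],[0,np.cos(a),np.sin(a)],[-1,0,0]])
    d=R.T@(np.array([x,y,z])/1000-p)*100
    print('t',round(s['time'],2),'pos mm',np.round(p*1000,1),'w',round(s['gripper_width']*1000,1),'F',np.round(s['ft_force'],1))
    print('shift cm',np.round(d,2),'len',round(np.linalg.norm(d),2),'twist',np.round(cv2.Rodrigues(R.T@T)[0].ravel(),3))
if __name__=='__main__': go(*map(float,sys.argv[1:5]))
E
python3 - <<'E'
from meas import *
q=P[140:225,280:430].reshape(-1,3)*1000
# lips: top z ~24; bin along y, outer/inner edges
m=(q[:,2]>21)&(q[:,2]<27); L=q[m]
for y0 in range(-340,20,40):
    k=L[(L[:,1]>y0)&(L[:,1]<y0+40)]
    print(y0,[ (len(g),*np.round([g[:,0].min(),np.median(g[:,0]),g[:,0].max()],1)) if len(g) else 0 for g in (k[(k[:,0]<515)],k[(k[:,0]>620)])])
h=q[(q[:,2]>145)&(q[:,2]<155)]; print('home handle',len(h),cv2.minAreaRect(h[:,:2].astype(np.float32)))
w=q[(q[:,2]>117)&(q[:,2]<127)&(q[:,1]<-345)]; print('wall',len(w),cv2.minAreaRect(w[:,:2].astype(np.float32)))
w=q[(q[:,2]>108)&(q[:,2]<117)&(q[:,1]>-280)&(q[:,1]<-240)]; print('plate',len(w),cv2.minAreaRect(w[:,:2].astype(np.float32)),w[:,2].mean())
f=q[(q[:,2]>5)&(q[:,2]<30)];print('ymax',np.sort(f[:,1])[-10:])
E
python3 go.py 592 -83 250 -2.6
```

```text
-340 [(25, np.float64(477.2), np.float64(480.9), np.float64(490.5)), (19, np.float64(633.7), np.float64(637.1), np.float64(641.7))]
-300 [(25, np.float64(479.3), np.float64(483.3), np.float64(511.7)), (14, np.float64(633.3), np.float64(639.6), np.float64(644.0))]
-260 [(28, np.float64(481.5), np.float64(485.4), np.float64(494.4)), (24, np.float64(637.8), np.float64(641.8), np.float64(667.4))]
-220 [(27, np.float64(483.4), np.float64(487.3), np.float64(496.9)), (28, np.float64(640.4), np.float64(646.4), np.float64(695.7))]
-180 [(23, np.float64(483.4), np.float64(489.6), np.float64(502.2)), (23, np.float64(627.5), np.float64(646.0), np.float64(650.4))]
-140 [(17, np.float64(485.2), np.float64(491.3), np.float64(497.3)), (25, np.float64(632.9), np.float64(648.0), np.float64(652.3))]
-100 [(22, np.float64(487.6), np.float64(493.4), np.float64(499.8)), (26, np.float64(644.0), np.float64(650.6), np.float64(654.5))]
-60 [(57, np.float64(432.2), np.float64(463.9), np.float64(502.0)), (23, np.float64(646.5), np.float64(650.1), np.float64(656.4))]
-20 [(37, np.float64(435.1), np.float64(494.4), np.float64(501.8)), (21, np.float64(648.4), np.float64(652.4), np.float64(659.0))]
home handle 90 ((555.1517944335938, -320.7525939941406), (15.104589462280273, 65.65789794921875), 85.876708984375)
wall 174 ((557.5146484375, -352.3984069824219), (12.518766403198242, 163.22377014160156), 87.3957748413086)
plate 127 ((562.2625732421875, -262.2476806640625), (10.496739387512207, 140.1046142578125), 87.19972229003906) 111.93126264193526
ymax [65.97476878 66.09070026 66.83910094 67.05978878 67.2830453  67.51287485
 67.64364534 67.81487407 68.79578541 70.96074949]
t 0.1 pos mm [297.6 605.5 241.7] w 85.3 F [-0.3  0.5  0.9]
shift cm [ -0.77 -48.8   56.79] len 74.88 twist [-0.411 -0.     0.001]
```

```bash
python3 -m jog '{"jaw":[8.5,8.5,8.5,8.5,8.5,8.5,8.5,8.5,8.5,8.5,8.5,8.5,8.5,8.5,8.5,8.5],"linear":[[0,0,0],[0,0,0],[0,0,0],[0,-5.2,2.5],[0,-5.2,2.5],[0,-5.2,2.5],[0,-5.2,2.5],[0,-5.2,2.5],[0,-5.2,2.5],[0,-5.2,2.5],[0,-5.2,2.5],[0,-5.2,2.5],[0,-5.2,2.5],[0,-5.2,2.5],[0,-5.2,2.5],[0,-5.2,2.5]],"twist":[[-0.137,0,0],[-0.137,0,0],[-0.137,0,0],[0,0,0],[0,0,0],[0,0,0],[0,0,0],[0,0,0],[0,0,0],[0,0,0],[0,0,0],[0,0,0],[0,0,0],[0,0,0],[0,0,0],[0,0,0]]}' 40; python3 go.py 592 -83 250 -2.75
```

```text
time: 2.1
eef_pos: [0.6071, -0.0989, 0.2396]
tool_rot: [[-0.004, 0.023, 1.0], [-0.004, 1.0, -0.023], [-1.0, -0.004, -0.004]]
ft_force: [1.0, 1.2, -0.0]
gripper_width: 0.0851
t 2.1 pos mm [607.1 -98.9 239.6] w 85.1 F [ 1.   1.2 -0. ]
shift cm [-1.04  1.55 -1.55] len 2.43 twist [ 0.025 -0.004  0.004]
```

```bash
python3 -m jog '{"jaw":[8.5,8.5,8.5,8.5,8.5,8.5],"linear":[[0,1.55,-1.55],[0,0,0],[4.5,0,0],[4.5,0,0],[4.5,0,0],[0,0,0]],"twist":[[0.025,-0.004,0.004],[0,0,0],[0,0,0],[0,0,0],[0,0,0],[0,0,0]]}'; python3 go.py 591.5 -83 54 -2.75
```

```text
time: 2.85
eef_pos: [0.5933, -0.0887, 0.101]
tool_rot: [[0.001, 0.054, 0.999], [-0.003, 0.999, -0.054], [-1.0, -0.003, 0.001]]
ft_force: [0.1, 0.2, 0.5]
gripper_width: 0.0849
t 2.85 pos mm [593.3 -88.7 101. ] w 84.9 F [0.1 0.2 0.5]
shift cm [ 4.69  0.57 -0.22] len 4.73 twist [-0.006  0.001  0.003]
```

```bash
python3 -m jog '{"jaw":[8.5,8.5,5,5,5,5],"linear":[[4.7,0.55,-0.2],[0,0,0],[0,0,0],[0,0,0],[0,0,0],[0,0,0]],"twist":[[0,0,0],[0,0,0],[0,0,0],[0,0,0],[0,0,0],[0,0,0]]}' 40; python3 go.py 762 -30 240 -2.75
```

```text
time: 3.6
eef_pos: [0.5978, -0.0841, 0.0639]
tool_rot: [[0.013, 0.053, 0.999], [-0.003, 0.999, -0.053], [-1.0, -0.002, 0.013]]
ft_force: [-0.2, 0.1, -2.4]
gripper_width: 0.0541
t 3.6 pos mm [597.8 -84.1  63.9] w 54.1 F [-0.2  0.1 -2.4]
shift cm [-17.41   6.23  16.34] len 24.68 twist [-0.005  0.013  0.002]
```

```bash
python3 -m jog '{"jaw":[8.5,8.5,8.5,8.5,8.5,5,5,5,5],"linear":[[0,0,0],[0,0,0],[0.9,0,-0.6],[0.3,0,0],[0,0,0],[0,0,0],[0,0,0],[0,0,0],[0,0,0]],"twist":[[0,0,0],[0,0.013,0],[0,0,0],[0,0,0],[0,0,0],[0,0,0],[0,0,0],[0,0,0],[0,0,0]]}' 40; python3 go.py 762 -30 240 -2.75
```

```text
time: 4.72
eef_pos: [0.5914, -0.0838, 0.0514]
tool_rot: [[-0.001, 0.053, 0.999], [-0.002, 0.999, -0.053], [-1.0, -0.002, -0.001]]
ft_force: [0.2, -0.1, -1.8]
gripper_width: 0.0545
t 4.72 pos mm [591.4 -83.8  51.4] w 54.5 F [ 0.2 -0.1 -1.8]
shift cm [-18.89   6.24  16.74] len 26.0 twist [-0.005 -0.001  0.002]
```

```bash
python3 -m jog '{"jaw":[5,5,5,5,5,5,5,5,5],"linear":[[-3.5,0,0],[-3.5,0,0],[0,2.1,5.5],[0,2.1,5.5],[0,2.1,5.5],[0,0,0],[3,0,0],[2,0,0],[0,0,0]],"twist":[[0,0,0],[0,0,0],[0,0,0],[0,0,0],[0,0,0],[0,0,0],[0,0,0],[0,0,0],[0,0,0]]}' ; python3 go.py 762 -30 41.4 -2.75
```

```text
time: 5.85
eef_pos: [0.7625, -0.0286, 0.0704]
tool_rot: [[-0.003, 0.054, 0.999], [-0.002, 0.999, -0.054], [-1.0, -0.002, -0.003]]
ft_force: [-0.3, 0.5, -1.8]
gripper_width: 0.0547
t 5.85 pos mm [762.5 -28.6  70.4] w 54.7 F [-0.3  0.5 -1.8]
shift cm [ 2.9  -0.14 -0.04] len 2.9 twist [-0.006 -0.003  0.002]
```

```bash
python3 -m jog '{"jaw":[5,5,5,5],"linear":[[2.0,0,0],[0.8,0,0],[0.4,0,0],[0,0,0]],"twist":[[0,0,0],[0,0,0],[0,0,0],[0,0,0]]}' ; python3 go.py 762 -30 41.4 -2.75
```

```text
time: 6.35
eef_pos: [0.7642, -0.0294, 0.0423]
tool_rot: [[0.001, 0.055, 0.998], [-0.001, 0.998, -0.055], [-1.0, -0.001, 0.001]]
ft_force: [0.7, 0.2, -2.8]
gripper_width: 0.0552
t 6.35 pos mm [764.2 -29.4  42.3] w 55.2 F [ 0.7  0.2 -2.8]
shift cm [ 0.09 -0.07 -0.21] len 0.24 twist [-0.007  0.001  0.001]
```

```bash
python3 -m jog '{"jaw":[5,8.5,8.5,8.5,8.5,8.5,8.5,8.5,8.5,6.2,6.2,6.2,6.2,6.2,6.2,6.2,6.2],"linear":[[0.1,0,0],[0,0,0],[0,0,0],[-4,0,0],[-6,0,0],[-6,0,0],[0,0,0],[0,-3.7,-3.7],[0,-3.7,-3.7],[0,-3.7,-3.7],[0,-3.7,-3.7],[0,-3.7,-3.7],[0,0,0],[0,0,0],[0,0,0],[0,0,0],[0,0,0]],"twist":[[0,0,0],[0,0,0],[0,0,0],[0,0,0],[0,0,0],[0,0,0],[0,0,0],[0,0,0],[0,0,0],[0,0,0],[0,0,0],[0.18,0,0],[0.18,0,0],[0.18,0,0],[0.18,0,0],[0.18,0,0],[0.18,0,0]]}' ; python3 go.py 566 -207 79 -65.8; python3 -c "
from h import *
snap('wrist','w1.png')
print(np.round(r.state()['qpos'],1))"
```

```text
time: 8.48
eef_pos: [0.5602, -0.2092, 0.1998]
tool_rot: [[-0.002, 0.919, 0.394], [-0.001, 0.394, -0.919], [-1.0, -0.002, -0.0]]
ft_force: [0.6, 0.5, -0.1]
gripper_width: 0.0619
t 8.47 pos mm [ 560.2 -209.2  199.8] w 61.9 F [ 0.6  0.5 -0.1]
shift cm [12.08  0.64  0.03] len 12.1 twist [-0.017 -0.     0.002]
[-14.4  23.   36.9 106.2 -16.3  56.3  52.2]
```

View pics/w1.png

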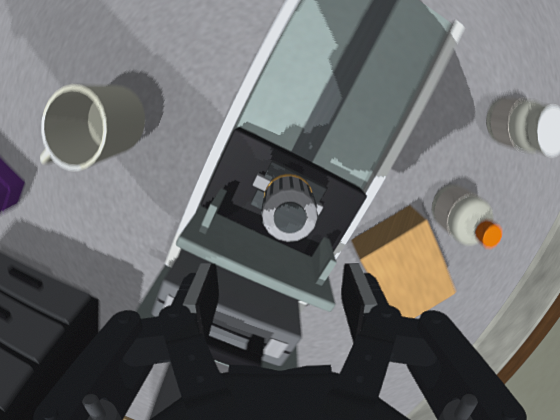

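The wrist view shows the collar (290,215) in front of the jaws, with gussets at the plate's ends (213,210) and (328,265). There is enough clearance.

```bash
python3 -m jog '{"jaw":[5.6,5.6,5.6,5.6,5.6,5.6],"linear":[[0,0.6,0],[4,0,0],[4,0,0],[2.5,0,0],[1,0,0],[0,0,0]],"twist":[[0,0,0],[0,0,0],[0,0,0],[0,0,0],[0,0,0],[0,0,0]]}' ; python3 go.py 566 -207 79 -65.8
```

```text
time: 9.28
eef_pos: [0.568, -0.2053, 0.0807]
tool_rot: [[-0.001, 0.914, 0.407], [-0.0, 0.407, -0.914], [-1.0, -0.001, -0.0]]
ft_force: [-0.5, 0.2, 0.7]
gripper_width: 0.0559
t 9.28 pos mm [ 568.  -205.3   80.7] w 55.9 F [-0.5  0.2  0.7]
shift cm [ 0.17 -0.25  0.08] len 0.32 twist [-0.004 -0.     0.001]
```

Grip, lift, turn.

```bash
python3 -m jog '{"jaw":[5.6,3.5,3.5,3.5,3.5],"linear":[[0.15,-0.25,0.1],[0,0,0],[0,0,0],[-1,0,0],[-0.9,0,0]],"twist":[[0,0,0],[0,0,0],[0,0,0],[0,0,0],[0,0,0]]}' 80; python3 go.py 566 -207 96 -65.8
```

```text
time: 9.9
eef_pos: [0.567, -0.2074, 0.1005]
tool_rot: [[0.001, 0.913, 0.408], [-0.001, 0.408, -0.913], [-1.0, 0.001, 0.001]]
ft_force: [5.1, -1.6, -17.2]
gripper_width: 0.0403
t 9.9 pos mm [ 567.  -207.4  100.5] w 40.3 F [  5.1  -1.6 -17.2]
shift cm [ 0.45 -0.08 -0.07] len 0.46 twist [-0.002  0.001 -0.001]
```

```bash
python3 -m jog '{"jaw":[3.5,3.5,3.5,3.5,3.5,3.5,3.5,3.5],"linear":[[0.3,0,0],[0,0,0],[0,0,0],[0,0,0],[0,0,0],[0,0,0],[0,0,0],[0,0,0]],"twist":[[0,0,0],[-0.16,0,0],[-0.16,0,0],[-0.16,0,0],[-0.16,0,0],[-0.16,0,0],[-0.15,0,0],[0,0,0]]}'; python3 go.py 566 -207 96 -8.5
```

```text
time: 10.9
eef_pos: [0.5676, -0.2065, 0.0954]
tool_rot: [[0.002, 0.169, 0.986], [-0.002, 0.986, -0.169], [-1.0, -0.001, 0.002]]
ft_force: [4.3, 0.5, -14.9]
gripper_width: 0.0401
t 10.9 pos mm [ 567.6 -206.5   95.4] w 40.1 F [  4.3   0.5 -14.9]
shift cm [-0.06 -0.07 -0.14] len 0.17 twist [-0.022  0.002  0.001]
```

```bash
python3 -m jog '{"jaw":[3.5,3.5,3.5,3.5,3.5,3.5],"linear":[[0,3.0,-0.37],[0,3.8,-0.47],[0,3.8,-0.47],[0,3.8,-0.47],[0,2.5,-0.3],[0,0,0]],"twist":[[0,0,0],[0,0,0],[0,0,0],[0,0,0],[0,0,0],[0,0,0]]}'; python3 go.py 575.5 -13.5 95 -8.5
```

```text
time: 11.65
eef_pos: [0.5764, -0.0384, 0.0934]
tool_rot: [[0.001, 0.2, 0.98], [-0.008, 0.98, -0.2], [-1.0, -0.008, 0.003]]
ft_force: [4.8, 1.6, -14.3]
gripper_width: 0.04
t 11.65 pos mm [576.4 -38.4  93.4] w 40.0 F [  4.8   1.6 -14.3]
shift cm [-0.18  2.42 -0.58] len 2.5 twist [-0.053  0.002  0.008]
```

```bash
python3 -m jog '{"jaw":[3.5,3.5,3.5,3.5,3.5,5.4,5.4,5.4],"linear":[[0,1.2,-0.15],[0,1.0,-0.3],[0,0.4,-0.1],[0.3,0,0],[0.3,0,0],[0,0,0],[0,0,0],[0,0,0]],"twist":[[0,0,0],[0,0,0],[0,0,0],[0,0,0],[0,0,0],[0,0,0],[0,0,0],[0,0,0]]}'; python3 go.py 575.5 -13.5 95 -8.5
```

```text
time: 12.65
eef_pos: [0.5794, -0.0196, 0.0933]
tool_rot: [[0.009, 0.22, 0.976], [-0.009, 0.976, -0.22], [-1.0, -0.006, 0.011]]
ft_force: [0.4, -0.7, -0.7]
gripper_width: 0.0539
t 12.65 pos mm [579.4 -19.6  93.3] w 53.9 F [ 0.4 -0.7 -0.7]
shift cm [-0.18  0.51 -0.51] len 0.75 twist [-0.073  0.01   0.007]
```

```bash
python3 -m jog '{"jaw":[5.4,5.4,5.4,5.4,5.4,5.4,5.4,5.4,5.4],"linear":[[-3,0,0],[-5,0,0],[-5,0,0],[0,0,0],[0,3.7,-4],[0,3.7,-4],[0,3.7,-4],[0,3.5,-3.8],[0,0,0]],"twist":[[0,0,0],[0,0,0],[0,0,0],[-0.185,0,0],[0,0,0],[0,0,0],[0,0,0],[0,0,0],[0,0,0]]}'
cat > look.py <<'E'
from h import *
snap('top','top_last.png')
from meas import *
q=P.reshape(-1,3); v,u=np.mgrid[:420,:560]
m=((P[...,2]>.132)&(P[...,2]<.152)&(P[...,0]>.35)&(P[...,0]<.72)&(P[...,1]>-.36)&(P[...,1]<.36)).astype(np.uint8)
n,l=cv2.connectedComponents(m)
for i in range(1,n):
    p=P[l==i]
    if len(p)<40: continue
    c,s,a=cv2.minAreaRect((p[:,:2]*1000).astype(np.float32))
    if s[0]<s[1]: a+=90
    print('n',len(p),'c',np.round(c,1),'size',np.round(sorted(s),1),'yaw',round((a+90)%180-90,1),'z',round(np.median(p[:,2])*1000,1))
E
python3 look.py; python3 go.py 421.5 135.8 127 -1.6
```

```text
time: 13.78
eef_pos: [0.421, 0.1343, 0.2242]
tool_rot: [[0.009, 0.035, 0.999], [-0.01, 0.999, -0.035], [-1.0, -0.009, 0.01]]
ft_force: [-0.0, -1.1, -0.4]
gripper_width: 0.0543
n 111 c [620.7 163.8] size [13.8 70.5] yaw 8.4 z 139.0
n 110 c [596.9 278. ] size [14.6 69.9] yaw 5.7 z 138.9
n 105 c [ 555.1 -321.1] size [16.  70.2] yaw -4.0 z 147.4
n 105 c [441.9 304.9] size [14.3 67.5] yaw 0.4 z 138.6
t 13.82 pos mm [422.3 133.1 224.3] w 54.0 F [ 0.1 -1.  -0.2]
shift cm [ 9.72  0.36 -0.19] len 9.73 twist [-0.008  0.01   0.01 ]
```

```bash
python3 -m jog '{"jaw":[5.4,5.4,5.4,5.4,5.4,5.4],"linear":[[0,0.35,-0.2],[4,0,0],[4,0,0],[1.5,0,0],[0,0,0],[0,0,0]],"twist":[[-0.008,0.01,0.01],[0,0,0],[0,0,0],[0,0,0],[0,0,0],[0,0,0]]}'; python3 go.py 421.5 135.8 127 -1.6
```

```text
time: 14.58
eef_pos: [0.4252, 0.1333, 0.1273]
tool_rot: [[0.001, 0.037, 0.999], [0.002, 0.999, -0.037], [-1.0, 0.002, 0.001]]
ft_force: [-0.3, -0.5, 0.2]
gripper_width: 0.054
t 14.57 pos mm [425.2 133.3 127.3] w 54.0 F [-0.3 -0.5  0.2]
shift cm [ 0.03  0.24 -0.37] len 0.45 twist [-0.009  0.001 -0.002]
```

```bash
python3 -m jog '{"jaw":[5.4,5.4,0.5,0.5,0.5,0.5,0.5,0.5,0.5,0.5],"linear":[[0,0.24,-0.35],[0,0,0],[0,0,0],[0,0,0],[0,0,0],[0,0,0],[-4,0,0],[-6,0,0],[-5,0,0],[0,0,0]],"twist":[[0,0,0],[0,0,0],[0,0,0],[0,0,0],[0,0,0],[0,0,0],[0,0,0],[0,0,0],[0,0,0],[0,0,0]]}' 60; python3 go.py 562.8 -272 290 -2.75
```

```text
time: 15.82
eef_pos: [0.421, 0.1351, 0.2825]
tool_rot: [[0.0, 0.037, 0.999], [0.002, 0.999, -0.037], [-1.0, 0.002, 0.0]]
ft_force: [0.7, 0.4, -3.0]
gripper_width: 0.013
t 15.82 pos mm [421.  135.1 282.5] w 13.0 F [ 0.7  0.4 -3. ]
shift cm [ -0.82 -40.16  15.68] len 43.12 twist [ 0.011  0.    -0.002]
```

```bash
python3 -m jog '{"jaw":[0.5,0.5,0.5,0.5,0.5,0.5,0.5,0.5,0.5,0.5],"linear":[[0,-4,1.6],[0,-5,2],[0,-5,2],[0,-5,2],[0,-5,2],[0,-5,2],[0,-5,1.9],[0,-4,1.5],[0,-1.5,0.5],[0,0,0]],"twist":[[0.011,0,0],[0,0,0],[0,0,0],[0,0,0],[0,0,0],[0,0,0],[0,0,0],[0,0,0],[0,0,0],[0,0,0]]}'; python3 go.py 562.8 -272 137 -2.75
```

```text
time: 17.08
eef_pos: [0.5564, -0.2776, 0.2677]
tool_rot: [[-0.016, 0.044, 0.999], [0.0, 0.999, -0.044], [-1.0, -0.0, -0.016]]
ft_force: [-0.4, 1.3, -2.4]
gripper_width: 0.0127
t 17.07 pos mm [ 556.4 -277.6  267.7] w 12.7 F [-0.4  1.3 -2.4]
shift cm [13.06  0.59  0.82] len 13.1 twist [ 0.004 -0.016  0.   ]
```

```bash
python3 -m jog '{"jaw":[0.5,0.5,0.5,0.5,0.5],"linear":[[0,0.6,0.6],[0,0,0],[4,0,0],[3,0,0],[0,0,0]],"twist":[[0,-0.016,0],[0,0,0],[0,0,0],[0,0,0],[0,0,0]]}'; python3 go.py 562.8 -272 137 -2.75
```

```text
time: 17.7
eef_pos: [0.5639, -0.2651, 0.1964]
tool_rot: [[0.003, 0.037, 0.999], [0.002, 0.999, -0.037], [-1.0, 0.002, 0.003]]
ft_force: [0.5, -0.3, -1.9]
gripper_width: 0.0124
t 17.7 pos mm [ 563.9 -265.1  196.4] w 12.4 F [ 0.5 -0.3 -1.9]
shift cm [ 5.94 -0.71 -0.1 ] len 5.98 twist [ 0.011  0.003 -0.002]
```

```bash
python3 -m jog '{"jaw":[0.5,0.5,0.5,0.5,0.5],"linear":[[0,-0.6,0],[0,0,0],[2.5,0,0],[2.2,0,0],[0,0,0]],"twist":[[0.011,0.003,0],[0,0,0],[0,0,0],[0,0,0],[0,0,0]]}'; python3 go.py 562.8 -272 137 -2.75
```

```text
time: 18.32
eef_pos: [0.5667, -0.272, 0.1546]
tool_rot: [[0.008, 0.048, 0.999], [0.001, 0.999, -0.048], [-1.0, 0.001, 0.008]]
ft_force: [-0.4, 0.0, -2.4]
gripper_width: 0.013
t 18.32 pos mm [ 566.7 -272.   154.6] w 13.0 F [-0.4  0.  -2.4]
shift cm [ 1.76 -0.02 -0.4 ] len 1.81 twist [-0.     0.008 -0.001]
```

```bash
python3 -m jog '{"jaw":[0.5,0.5,0.5,0.5,0.5],"linear":[[0,0,-0.4],[0,0,0],[1,0,-0.1],[0.7,0,-0.1],[0.2,0,0]],"twist":[[0,0.008,0],[0,0,0],[0,0,0],[0,0,0],[0,0,0]]}'; python3 go.py 562.8 -272 137 -2.75
```

```text
time: 18.95
eef_pos: [0.562, -0.2727, 0.1393]
tool_rot: [[0.004, 0.049, 0.999], [0.0, 0.999, -0.049], [-1.0, 0.0, 0.004]]
ft_force: [-15.3, 7.5, 47.5]
gripper_width: 0.0129
t 18.95 pos mm [ 562.  -272.7  139.3] w 12.9 F [-15.3   7.5  47.5]
shift cm [0.23 0.08 0.08] len 0.25 twist [-0.001  0.004 -0.   ]
```

```bash
python3 -m jog '{"jaw":[3,3,3,3,3,5.4,5.4,5.4,5.4,5.4,5.4,5.4,5.4,5.4,5.4,5.4],"linear":[[0,0,0],[0,0,0],[-3,0,0],[-4,0,0],[-3,0,0],[0,5,0.4],[0,5.5,0.5],[0,5.5,0.5],[0,5.5,0.5],[0,5.5,0.5],[0,5.5,0.5],[0,5.5,0.5],[0,4,0.4],[0,0.5,0],[0,0,0],[0,0,0]],"twist":[[0,0,0],[0,0,0],[0,0,0],[0,0,0],[0,0,0],[0,0,0],[0,0,0],[0,0,0],[0,0,0],[0,0,0],[0,0,0],[0,0,0],[0,0,0],[-0.1,0,0],[-0.1,0,0],[0,0,0]]}'; python3 look.py; python3 go.py 620.7 163.8 127 8.4
```

```text
time: 20.95
eef_pos: [0.6221, 0.1643, 0.2399]
tool_rot: [[0.004, -0.155, 0.988], [-0.001, 0.988, 0.155], [-1.0, -0.001, 0.004]]
ft_force: [-0.4, -0.0, 0.8]
gripper_width: 0.0538
n 113 c [596.6 277.5] size [14.4 69.7] yaw 6.2 z 138.5
n 101 c [ 559.5 -272.9] size [14.8 67.8] yaw -1.2 z 147.0
n 109 c [ 554.9 -321. ] size [15.4 68.9] yaw -4.9 z 147.7
n 114 c [442.  305.7] size [15.1 67.5] yaw 2.2 z 138.2
t 21.0 pos mm [622.1 164.1 239.9] w 54.3 F [ 0.   0.2 -0.6]
shift cm [ 1.128e+01  1.000e-02 -1.900e-01] len 11.29 twist [0.007 0.004 0.001]
```

View pics/top_last.png

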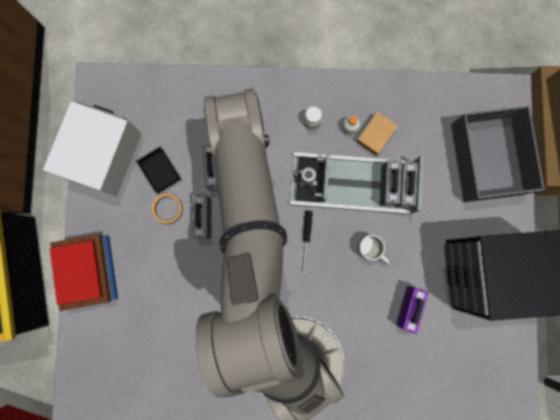

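The first case stands beside home on the floor (columns 393 and 409), the stop is open at (308,176), and the pot stands at (313,117). Now for case b.

```bash
python3 -m jog '{"jaw":[5.4,5.4,5.4,5.4,5.4,5.4],"linear":[[4,0,-0.2],[4,0,0],[2,0,0],[0.8,0,0],[0,0,0],[0,0,0]],"twist":[[0,0,0],[0,0,0],[0,0,0],[0,0,0],[0,0,0],[0,0,0]]}'; python3 go.py 620.7 163.8 127 8.4
```

```text
time: 21.75
eef_pos: [0.6222, 0.1622, 0.1309]
tool_rot: [[0.008, -0.139, 0.99], [0.0, 0.99, 0.139], [-1.0, -0.001, 0.008]]
ft_force: [0.6, -0.7, 0.4]
gripper_width: 0.0541
t 21.75 pos mm [622.2 162.2 130.9] w 54.1 F [ 0.6 -0.7  0.4]
shift cm [ 0.39  0.18 -0.13] len 0.45 twist [-0.007  0.008  0.001]
```

```bash
python3 -m jog '{"jaw":[5.4,5.4,0.5,0.5,0.5,0.5,0.5,0.5,0.5,0.5,0.5,0.5],"linear":[[0.35,0.18,-0.1],[0,0,0],[0,0,0],[0,0,0],[0,0,0],[0,0,0],[-4,0,0],[-6,0,0],[-5,0,0],[0,0,0],[0,0,0],[0,0,0]],"twist":[[0,0.008,0],[0,0,0],[0,0,0],[0,0,0],[0,0,0],[0,0,0],[0,0,0],[0,0,0],[0,0,0],[0.1,0,0],[0.1,0,0],[0,0,0]]}' 60; python3 go.py 565.1 -224 285 -2.75
```

```text
time: 23.25
eef_pos: [0.6202, 0.1636, 0.2824]
tool_rot: [[-0.001, 0.066, 0.998], [-0.001, 0.998, -0.066], [-1.0, -0.002, -0.001]]
ft_force: [0.2, -0.3, -2.6]
gripper_width: 0.0129
t 23.25 pos mm [620.2 163.6 282.4] w 12.9 F [ 0.2 -0.3 -2.6]
shift cm [ -0.2  -39.04  -2.95] len 39.15 twist [-0.018 -0.001  0.001]
```

```bash
python3 -m jog '{"jaw":[0.5,0.5,0.5,0.5,0.5,0.5,0.5,0.5,0.5,0.5],"linear":[[0,-4,-0.3],[0,-5,-0.4],[0,-5,-0.4],[0,-5,-0.4],[0,-5,-0.4],[0,-5,-0.4],[0,-5,-0.4],[0,-4,-0.2],[0,-0.8,0],[0,0,0]],"twist":[[-0.018,0,0],[0,0,0],[0,0,0],[0,0,0],[0,0,0],[0,0,0],[0,0,0],[0,0,0],[0,0,0],[0,0,0]]}'; python3 go.py 565.1 -224 137 -2.75
```

```text
time: 24.5
eef_pos: [0.5724, -0.2335, 0.2789]
tool_rot: [[-0.009, 0.018, 1.0], [-0.003, 1.0, -0.018], [-1.0, -0.003, -0.009]]
ft_force: [0.7, 0.1, -1.9]
gripper_width: 0.0126
t 24.5 pos mm [ 572.4 -233.5  278.9] w 12.6 F [ 0.7  0.1 -1.9]
shift cm [14.19  0.97 -0.63] len 14.24 twist [ 0.03  -0.009  0.003]
```

```bash
python3 -m jog '{"jaw":[0.5,0.5,0.5,0.5,0.5,0.5],"linear":[[0,0.6,-0.6],[0,0.2,0],[4,0,0],[4,0,0],[1,0,0],[0,0,0]],"twist":[[0.03,-0.009,0.003],[0,0,0],[0,0,0],[0,0,0],[0,0,0],[0,0,0]]}'; python3 go.py 565.1 -224 137 -2.75
```

```text
time: 25.25
eef_pos: [0.5688, -0.2177, 0.1884]
tool_rot: [[0.004, 0.039, 0.999], [0.002, 0.999, -0.039], [-1.0, 0.003, 0.004]]
ft_force: [-0.5, -0.2, -2.0]
gripper_width: 0.0128
t 25.25 pos mm [ 568.8 -217.7  188.4] w 12.8 F [-0.5 -0.2 -2. ]
shift cm [ 5.14 -0.66 -0.36] len 5.19 twist [ 0.009  0.004 -0.003]
```

```bash
python3 -m jog '{"jaw":[0.5,0.5,0.5,0.5,0.5],"linear":[[0,-0.6,-0.35],[0,0,0],[2.0,0,-0.1],[1.5,0,-0.1],[0,0,0]],"twist":[[0.009,0.004,-0.003],[0,0,0],[0,0,0],[0,0,0],[0,0,0]]}'; python3 go.py 565.1 -224 137 -2.75
```

```text
time: 25.88
eef_pos: [0.564, -0.2241, 0.1538]
tool_rot: [[0.003, 0.048, 0.999], [-0.001, 0.999, -0.048], [-1.0, -0.001, 0.003]]
ft_force: [0.0, 0.3, -1.8]
gripper_width: 0.0126
t 25.88 pos mm [ 564.  -224.1  153.8] w 12.6 F [ 0.   0.3 -1.8]
shift cm [1.68 0.01 0.1 ] len 1.69 twist [-0.     0.003  0.001]
```

```bash
python3 -m jog '{"jaw":[0.5,0.5,0.5,3,3,3],"linear":[[0.9,0,0],[0.5,0,0],[0.1,0,0],[0,0,0],[0,0,0],[0,0,0]],"twist":[[0,0,0],[0,0,0],[0,0,0],[0,0,0],[0,0,0],[0,0,0]]}'; python3 go.py 596.6 277.5 230 -2.75
```

```text
time: 26.62
eef_pos: [0.5652, -0.2246, 0.1395]
tool_rot: [[0.006, 0.049, 0.999], [-0.001, 0.999, -0.049], [-1.0, -0.001, 0.006]]
ft_force: [0.0, 0.4, 0.2]
gripper_width: 0.0301
t 26.62 pos mm [ 565.2 -224.6  139.5] w 30.1 F [0.  0.4 0.2]
shift cm [-9.07 50.3   0.74] len 51.12 twist [-0.001  0.006  0.001]
```

```bash
python3 -m jog '{"jaw":[3,3,3,5.4,5.4,5.4,5.4,5.4,5.4,5.4,5.4,5.4,5.4,5.4,5.4],"linear":[[-3,0,0],[-4,0,0],[-3,0,0],[0,5,0],[0,5.6,0.1],[0,5.6,0.1],[0,5.6,0.1],[0,5.6,0.1],[0,5.6,0.1],[0,5.6,0.1],[0,5.6,0.1],[0,4,0.1],[0,0.5,0],[0,0,0],[0,0,0]],"twist":[[0,0,0],[0,0,0],[0,0,0],[0,0,0],[0,0,0],[0,0,0],[0,0,0],[0,0,0],[0,0,0],[0,0,0],[0,0,0],[0,0,0],[-0.08,0,0],[-0.08,0,0],[0,0,0]]}'; python3 look.py; python3 go.py 596.6 277.5 127 6.2
```

```text
time: 28.5
eef_pos: [0.5975, 0.2782, 0.2415]
tool_rot: [[0.008, -0.114, 0.993], [-0.001, 0.993, 0.114], [-1.0, -0.002, 0.007]]
ft_force: [0.7, -0.6, 0.9]
gripper_width: 0.0541
n 109 c [588.2 228.3] size [14.  70.4] yaw 7.2 z 138.7
n 114 c [ 562.9 -224.4] size [15.5 70.1] yaw -3.9 z 148.0
n 111 c [ 559.8 -272.5] size [15.7 69.7] yaw -1.7 z 148.1
n 106 c [ 554.3 -321.4] size [15.1 69.1] yaw -2.5 z 147.7
t 28.55 pos mm [597.5 278.1 241.5] w 53.8 F [-0.5 -0.6  1.5]
shift cm [11.45 -0.02 -0.18] len 11.45 twist [0.005 0.008 0.002]
```

Case a has been knocked to (588, 228), so I follow it.

```bash
python3 -m jog '{"jaw":[5.4,5.4,5.4,5.4,5.4,5.4,5.4,5.4],"linear":[[0,-3,-0.8],[0,-1.6,-0.5],[0,0,0],[4,0,0],[4,0,0],[2,0,0],[0.5,0,0],[0,0,0]],"twist":[[-0.01,0.008,0],[0,0,0],[0,0,0],[0,0,0],[0,0,0],[0,0,0],[0,0,0],[0,0,0]]}'; python3 go.py 588.2 228.3 127 7.2
```

```text
time: 29.55
eef_pos: [0.5911, 0.2344, 0.1352]
tool_rot: [[0.003, -0.117, 0.993], [0.002, 0.993, 0.117], [-1.0, 0.002, 0.003]]
ft_force: [-0.1, -1.1, 0.9]
gripper_width: 0.0541
t 29.55 pos mm [591.1 234.4 135.2] w 54.1 F [-0.1 -1.1  0.9]
shift cm [ 0.81 -0.57 -0.36] len 1.06 twist [-0.009  0.004 -0.002]
```

```bash
python3 -m jog '{"jaw":[5.4,5.4,5.4,0.5,0.5,0.5,0.5,0.5,0.5,0.5,0.5,0.5,0.5],"linear":[[0.4,-0.6,-0.35],[0.4,0,0],[0,0,0],[0,0,0],[0,0,0],[0,0,0],[0,0,0],[-4,0,0],[-6,0,0],[-5,0,0],[0,0,0],[0,0,0],[0,0,0]],"twist":[[-0.009,0.004,0],[0,0,0],[0,0,0],[0,0,0],[0,0,0],[0,0,0],[0,0,0],[0,0,0],[0,0,0],[0,0,0],[0.085,0,0],[0.085,0,0],[0,0,0]]}' 60; python3 go.py 567.4 -175.5 285 -2.75
```

```text
time: 31.18
eef_pos: [0.5876, 0.2272, 0.2824]
tool_rot: [[-0.001, 0.048, 0.999], [0.002, 0.999, -0.048], [-1.0, 0.002, -0.001]]
ft_force: [0.6, 0.4, -3.5]
gripper_width: 0.0124
t 31.18 pos mm [587.6 227.2 282.4] w 12.4 F [ 0.6  0.4 -3.5]
shift cm [ -0.32 -40.32  -0.1 ] len 40.32 twist [ 0.    -0.001 -0.002]
```

```bash
python3 -m jog '{"jaw":[0.5,0.5,0.5,0.5,0.5,0.5,0.5,0.5,0.5,0.5],"linear":[[0,-4,0],[0,-5,0],[0,-5,0],[0,-5,0],[0,-5,0],[0,-5,0],[0,-5,0],[0,-4,0],[0,-0.8,0],[0,0,0]],"twist":[[0,0,0],[0,0,0],[0,0,0],[0,0,0],[0,0,0],[0,0,0],[0,0,0],[0,0,0],[0,0,0],[0,0,0]]}'; python3 go.py 567.4 -175.5 137 -2.75
```

```text
time: 32.42
eef_pos: [0.5695, -0.1713, 0.2779]
tool_rot: [[-0.008, 0.022, 1.0], [-0.0, 1.0, -0.022], [-1.0, -0.001, -0.008]]
ft_force: [0.1, 0.8, -3.6]
gripper_width: 0.0127
t 32.42 pos mm [ 569.5 -171.3  277.9] w 12.7 F [ 0.1  0.8 -3.6]
shift cm [14.09 -0.42 -0.09] len 14.09 twist [ 0.026 -0.008  0.001]
```

```bash
python3 -m jog '{"jaw":[0.5,0.5,0.5,0.5,0.5,0.5],"linear":[[0,-0.3,0],[0,0,0],[4,0,0],[4,0,0],[1,0,0],[0,0,0]],"twist":[[0.026,-0.008,0.001],[0,0,0],[0,0,0],[0,0,0],[0,0,0],[0,0,0]]}'; python3 go.py 567.4 -175.5 137 -2.75
```

```text
time: 33.17
eef_pos: [0.5717, -0.1685, 0.187]
tool_rot: [[0.002, 0.041, 0.999], [0.002, 0.999, -0.041], [-1.0, 0.002, 0.002]]
ft_force: [0.2, 0.2, -2.2]
gripper_width: 0.0128
t 33.17 pos mm [ 571.7 -168.5  187. ] w 12.8 F [ 0.2  0.2 -2.2]
shift cm [ 5.   -0.73 -0.41] len 5.06 twist [ 0.007  0.002 -0.002]
```

```bash
python3 -m jog '{"jaw":[0.5,0.5,0.5,0.5,0.5],"linear":[[0,-0.65,-0.4],[0,0,0],[2.0,0,-0.1],[1.3,0,-0.1],[0,0,0]],"twist":[[0.007,0.002,-0.002],[0,0,0],[0,0,0],[0,0,0],[0,0,0]]}'; python3 go.py 567.4 -175.5 137 -2.75
```

```text
time: 33.8
eef_pos: [0.5676, -0.1759, 0.158]
tool_rot: [[0.007, 0.048, 0.999], [-0.0, 0.999, -0.048], [-1.0, 0.0, 0.007]]
ft_force: [-0.2, -0.7, -2.3]
gripper_width: 0.0128
t 33.8 pos mm [ 567.6 -175.9  158. ] w 12.8 F [-0.2 -0.7 -2.3]
shift cm [ 2.1   0.04 -0.04] len 2.1 twist [-0.     0.007 -0.   ]
```

```bash
python3 -m jog '{"jaw":[0.5,0.5,0.5,3,3,3,3,3,3],"linear":[[1.2,0,0],[0.6,0,0],[0.2,0,0],[0,0,0],[0,0,0],[0,0,0],[-4,0,0],[-5,0,0],[0,0,0]],"twist":[[0,0.007,0],[0,0,0],[0,0,0],[0,0,0],[0,0,0],[0,0,0],[0,0,0],[0,0,0],[0,0,0]]}'; python3 look.py; python3 go.py 442 305.7 230 -2.75
```

```text
time: 34.92
eef_pos: [0.569, -0.1765, 0.2317]
tool_rot: [[0.002, 0.049, 0.999], [0.0, 0.999, -0.049], [-1.0, 0.0, 0.002]]
ft_force: [-0.2, 0.3, -0.5]
gripper_width: 0.0296
n 60 c [ 542.2 -321.7] size [14.6 43.7] yaw -5.4 z 146.6
n 117 c [442.  305.4] size [14.9 67.4] yaw 1.4 z 138.3
t 34.98 pos mm [ 568.2 -176.   229.8] w 29.9 F [ 0.4  0.3 -0.8]
shift cm [ 2.000e-02  4.750e+01 -1.493e+01] len 49.79 twist [-0.    -0.001 -0.001]
```

```bash
python3 -m jog '{"jaw":[3,3,3,5.4,5.4,5.4,5.4,5.4,5.4,5.4,5.4,5.4,5.4],"linear":[[0,4,-1.2],[0,5.3,-1.65],[0,5.3,-1.65],[0,5.3,-1.65],[0,5.3,-1.65],[0,5.3,-1.65],[0,5.3,-1.65],[0,5.3,-1.65],[0,4.5,-1.3],[0,0.8,-0.3],[0,0,0],[3,0,0],[0,0,0]],"twist":[[0,0,0],[0,0,0],[0,0,0],[0,0,0],[0,0,0],[0,0,0],[0,0,0],[0,0,0],[0,0,0],[-0.07,0,0],[0,0,0],[0,0,0],[0,0,0]]}'; python3 go.py 442 305.4 127 1.3
```

```text
time: 36.6
eef_pos: [0.4376, 0.3068, 0.1881]
tool_rot: [[-0.013, -0.02, 1.0], [-0.007, 1.0, 0.019], [-1.0, -0.007, -0.013]]
ft_force: [0.3, -0.2, 0.0]
gripper_width: 0.0545
t 36.6 pos mm [437.6 306.8 188.1] w 54.5 F [ 0.3 -0.2  0. ]
shift cm [ 6.1  -0.11  0.52] len 6.13 twist [-0.003 -0.013  0.007]
```

```bash
python3 -m jog '{"jaw":[5.4,5.4,5.4,5.4],"linear":[[0,-0.1,0.4],[3.5,0,0],[1.8,0,0],[0,0,0]],"twist":[[0,-0.013,0.007],[0,0,0],[0,0,0],[0,0,0]]}'; python3 go.py 442 305.4 127 1.3
```

```text
time: 37.1
eef_pos: [0.4451, 0.3049, 0.1377]
tool_rot: [[0.006, -0.014, 1.0], [0.004, 1.0, 0.014], [-1.0, 0.004, 0.006]]
ft_force: [0.2, -0.2, -0.1]
gripper_width: 0.0536
t 37.1 pos mm [445.1 304.9 137.7] w 53.6 F [ 0.2 -0.2 -0.1]
shift cm [ 1.07  0.05 -0.32] len 1.12 twist [-0.009  0.006 -0.004]
```

```bash
python3 -m jog '{"jaw":[5.4,5.4,5.4,0.5,0.5,0.5,0.5,0.5,0.5,0.5,0.5,0.5],"linear":[[0.7,0,-0.3],[0.4,0,-0.1],[0,0,0],[0,0,0],[0,0,0],[0,0,0],[0,0,0],[-4,0,0],[-6,0,0],[-5,0,0],[0,0,0],[0,0,0]],"twist":[[0,0.006,0],[0,0,0],[0,0,0],[0,0,0],[0,0,0],[0,0,0],[0,0,0],[0,0,0],[0,0,0],[0,0,0],[0.065,0,0],[0,0,0]]}' 60; python3 go.py 569.7 -127 285 -2.75
```

```text
time: 38.6
eef_pos: [0.4408, 0.3035, 0.2825]
tool_rot: [[0.0, 0.053, 0.999], [0.004, 0.999, -0.053], [-1.0, 0.004, 0.0]]
ft_force: [-0.8, -0.2, -3.4]
gripper_width: 0.0129
t 38.6 pos mm [440.8 303.5 282.5] w 12.9 F [-0.8 -0.2 -3.4]
shift cm [ -0.43 -42.3   15.17] len 44.93 twist [-0.005  0.    -0.004]
```

```bash
python3 -m jog '{"jaw":[0.5,0.5,0.5,0.5,0.5,0.5,0.5,0.5,0.5,0.5],"linear":[[0,-4,1.4],[0,-5.3,1.9],[0,-5.3,1.9],[0,-5.3,1.9],[0,-5.3,1.9],[0,-5.3,1.9],[0,-5.3,1.9],[0,-4,1.4],[0,-0.8,0.3],[0,0,0]],"twist":[[0,0,0],[0,0,0],[0,0,0],[0,0,0],[0,0,0],[0,0,0],[0,0,0],[0,0,0],[0,0,0],[0,0,0]]}'; python3 go.py 569.7 -127 137 -2.75
```

```text
time: 39.85
eef_pos: [0.5668, -0.1213, 0.2738]
tool_rot: [[-0.01, 0.034, 0.999], [-0.001, 0.999, -0.034], [-1.0, -0.001, -0.01]]
ft_force: [-0.0, 1.0, -3.3]
gripper_width: 0.0129
t 39.85 pos mm [ 566.8 -121.3  273.8] w 12.9 F [-0.   1.  -3.3]
shift cm [13.68 -0.54  0.45] len 13.7 twist [ 0.014 -0.01   0.001]
```

```bash
python3 -m jog '{"jaw":[0.5,0.5,0.5,0.5,0.5,0.5,0.5],"linear":[[0,-0.5,0.1],[0,0,0],[4,0,0],[3.5,0,0],[1,0,0],[0,0,0],[0,-0.6,-0.1]],"twist":[[0.014,-0.01,0.001],[0,0,0],[0,0,0],[0,0,0],[0,0,0],[0,0,0],[0,0,0]]}'; python3 go.py 569.7 -127 137 -2.75
```

```text
time: 40.72
eef_pos: [0.5678, -0.1265, 0.189]
tool_rot: [[0.004, 0.039, 0.999], [0.002, 0.999, -0.039], [-1.0, 0.003, 0.004]]
ft_force: [0.3, 0.6, -2.7]
gripper_width: 0.0129
t 40.73 pos mm [ 567.8 -126.5  189. ] w 12.9 F [ 0.3  0.6 -2.7]
shift cm [ 5.2  -0.06  0.17] len 5.21 twist [ 0.009  0.004 -0.003]
```

```bash
python3 -m jog '{"jaw":[0.5,0.5,0.5,0.5],"linear":[[0,0,0],[2.0,0,-0.1],[1.4,0,-0.1],[0,0,0]],"twist":[[0.009,0.004,-0.003],[0,0,0],[0,0,0],[0,0,0]]}'; python3 go.py 569.7 -127 137 -2.75
```

```text
time: 41.22
eef_pos: [0.5674, -0.1274, 0.1573]
tool_rot: [[0.004, 0.05, 0.999], [-0.001, 0.999, -0.05], [-1.0, -0.0, 0.004]]
ft_force: [-0.7, 0.4, -2.5]
gripper_width: 0.0127
t 41.23 pos mm [ 567.4 -127.4  157.3] w 12.7 F [-0.7  0.4 -2.5]
shift cm [2.03 0.05 0.22] len 2.05 twist [-0.002  0.004  0.   ]
```

```bash
python3 -m jog '{"jaw":[0.5,0.5,0.5,3,3,3,3,3,5.6,5.6,5.6,5.6],"linear":[[1.2,0,0.1],[0.5,0,0],[0.2,0,0],[0,0,0],[0,0,0],[0,0,0],[-4,0,0],[-3,0,0],[0,5,0.2],[0,5,0.2],[0,0.6,0],[0,0,0]],"twist":[[0,0.004,0],[0,0,0],[0,0,0],[0,0,0],[0,0,0],[0,0,0],[0,0,0],[0,0,0],[0,0,0],[0,0,0],[0.16,0,0],[0,0,0]]}'; python3 look.py; python3 go.py 575 -20 86 -12.7; python3 -c "
from h import *
snap('side','side2.png')
snap('wrist','w2.png')"
```

```text
time: 42.72
eef_pos: [0.5798, -0.0196, 0.2124]
tool_rot: [[0.004, 0.213, 0.977], [0.0, 0.977, -0.213], [-1.0, 0.001, 0.004]]
ft_force: [0.0, -1.0, -0.4]
gripper_width: 0.056
n 98 c [ 569.7 -128.5] size [13.9 68.9] yaw -3.1 z 147.8
n 102 c [ 568.1 -176.5] size [14.8 69.8] yaw -2.8 z 148.2
n 112 c [ 562.8 -224.5] size [14.2 70. ] yaw -3.7 z 147.6
n 102 c [ 559.  -273.3] size [14.8 67.7] yaw -3.0 z 147.1
n 111 c [ 554.8 -322.3] size [16.7 68.7] yaw -3.5 z 147.5
t 42.77 pos mm [579.8 -19.8 212.3] w 56.0 F [ 0.7 -0.   0.1]
shift cm [12.63 -0.14 -0.51] len 12.64 twist [ 0.01   0.003 -0.001]
```

View pics/w2.png

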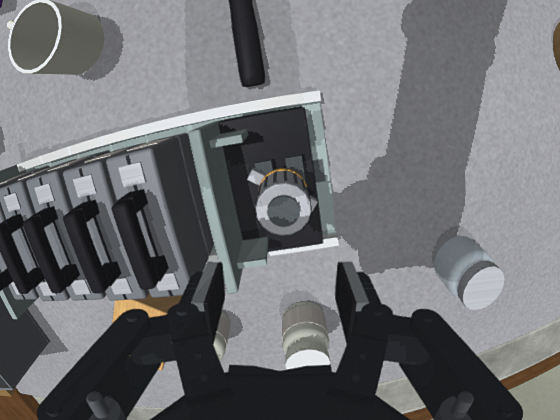

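View pics/side2.png

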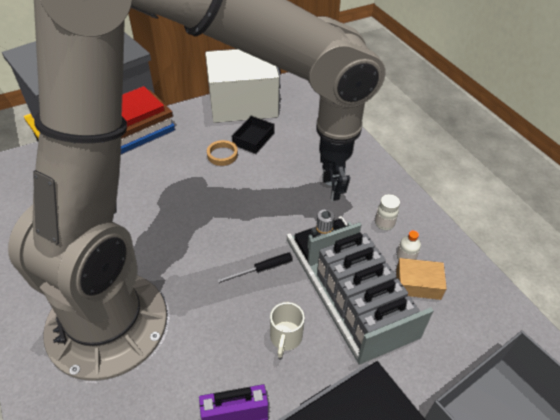

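All five cases stand in the channel (wrist view: handles at columns 15–150, plate at about 210), with the collar parked at (285,208). Now I grip it.

```bash
python3 -m jog '{"jaw":[5.6,5.6,5.6,5.6,5.6,5.6],"linear":[[0,-0.1,-0.5],[4,0,0],[4,0,-0.1],[2.6,0,0],[0.8,0,0],[0,0,0]],"twist":[[0,0,0],[0,0,0],[0,0,0],[0,0,0],[0,0,0],[0,0,0]]}'; python3 go.py 575.5 -20 90 -12.7
```

```text
time: 43.62
eef_pos: [0.5735, -0.0243, 0.0969]
tool_rot: [[0.006, 0.21, 0.978], [0.001, 0.978, -0.21], [-1.0, 0.002, 0.006]]
ft_force: [0.3, 2.3, -0.2]
gripper_width: 0.0561
t 43.62 pos mm [573.5 -24.3  96.9] w 56.1 F [ 0.3  2.3 -0.2]
shift cm [0.69 0.46 0.11] len 0.84 twist [ 0.01   0.006 -0.002]
```

```bash
python3 -m jog '{"jaw":[5.6,5.6,3.5,3.5,3.5,3.5],"linear":[[0.6,0.35,0.2],[0.2,0,0],[0,0,0],[0,0,0],[0,0,0],[0,0,0]],"twist":[[0,0.006,0],[0,0,0],[0,0,0],[0,0,0],[0,0,0],[0,0,0]]}' 60; python3 go.py 573.2 -65 92 -12.7
```

```text
time: 44.38
eef_pos: [0.5777, -0.0212, 0.091]
tool_rot: [[0.003, 0.209, 0.978], [0.003, 0.978, -0.209], [-1.0, 0.004, 0.003]]
ft_force: [1.2, -0.5, -3.2]
gripper_width: 0.0407
t 44.38 pos mm [577.7 -21.2  91. ] w 40.7 F [ 1.2 -0.5 -3.2]
shift cm [-0.11 -4.37  0.48] len 4.4 twist [ 0.011  0.003 -0.004]
```

```bash
python3 -m jog '{"jaw":[3.5,3.5,3.5,3.5],"linear":[[0,-1.0,0.16],[0,-1.0,0.16],[0,-0.8,0.13],[0,0,0]],"twist":[[0,0,0],[0,0,0],[0,0,0],[0,0,0]]}'; python3 go.py 573.2 -65 92 -12.7
```

```text
time: 44.88
eef_pos: [0.5761, -0.0512, 0.091]
tool_rot: [[0.004, 0.209, 0.978], [0.004, 0.978, -0.209], [-1.0, 0.004, 0.003]]
ft_force: [1.0, 0.7, -2.3]
gripper_width: 0.0409
t 44.88 pos mm [576.1 -51.2  91. ] w 40.9 F [ 1.   0.7 -2.3]
shift cm [-0.11 -1.41  0.  ] len 1.41 twist [ 0.011  0.003 -0.004]
```

```bash
for i in 1; do python3 -m jog '{"jaw":[3.5,3.5,3.5],"linear":[[0,-0.5,0.08],[0,-0.4,0.06],[0,0,0]],"twist":[[0,0,0],[0,0,0],[0,0,0]]}'; done; python3 -m jog '{"jaw":[3.5],"linear":[[0,-0.3,0.05]],"twist":[[0,0,0]]}'; python3 -m jog '{"jaw":[3.5],"linear":[[0,-0.25,0.04]],"twist":[[0,0,0]]}'
```

```text
time: 45.25
eef_pos: [0.5758, -0.059, 0.091]
tool_rot: [[0.003, 0.208, 0.978], [0.006, 0.978, -0.208], [-1.0, 0.006, 0.002]]
ft_force: [-0.9, -0.9, -1.0]
gripper_width: 0.0411
time: 45.38
eef_pos: [0.5758, -0.0609, 0.091]
tool_rot: [[0.003, 0.207, 0.978], [0.007, 0.978, -0.207], [-1.0, 0.007, 0.002]]
ft_force: [0.0, 10.0, 0.6]
gripper_width: 0.0406
time: 45.5
eef_pos: [0.5757, -0.0623, 0.091]
tool_rot: [[0.003, 0.206, 0.979], [0.008, 0.978, -0.206], [-1.0, 0.009, 0.001]]
ft_force: [-1.1, 9.5, 1.4]
gripper_width: 0.0406
```

```bash
python3 -m jog '{"jaw":[3.5,3.5],"linear":[[0,-0.3,0.05],[0,-0.3,0.05]],"twist":[[0,0,0],[0,0,0]]}'; python3 -m jog '{"jaw":[3.5],"linear":[[0,-0.3,0.05]],"twist":[[0,0,0]]}';python3 -m jog '{"jaw":[3.5],"linear":[[0,-0.3,0.05]],"twist":[[0,0,0]]}'; python3 look.py
```

```text
time: 45.75
eef_pos: [0.5756, -0.0652, 0.091]
tool_rot: [[0.002, 0.204, 0.979], [0.012, 0.979, -0.204], [-1.0, 0.012, -0.0]]
ft_force: [0.1, 13.2, 2.6]
gripper_width: 0.0407
time: 45.88
eef_pos: [0.5756, -0.0665, 0.0911]
tool_rot: [[0.002, 0.202, 0.979], [0.014, 0.979, -0.202], [-1.0, 0.014, -0.001]]
ft_force: [-0.8, 13.0, 2.6]
gripper_width: 0.0408
time: 46.0
eef_pos: [0.5755, -0.0676, 0.0911]
tool_rot: [[0.001, 0.201, 0.98], [0.016, 0.979, -0.201], [-1.0, 0.016, -0.002]]
ft_force: [-1.4, 13.5, 2.9]
gripper_width: 0.0405
n 98 c [ 566.8 -193. ] size [14.9 69.6] yaw -1.2 z 147.7
n 93 c [ 562.  -237.7] size [15.5 69.4] yaw -4.2 z 147.5
n 105 c [ 559.2 -280.9] size [16.1 68.6] yaw -1.6 z 148.2
n 110 c [ 555.2 -324.9] size [15.4 70.2] yaw -0.5 z 147.5
```

```bash
python3 -m jog '{"jaw":[3.5,3.5],"linear":[[0,-0.35,0.05],[0,-0.35,0.05]],"twist":[[0,0,0],[0,0,0]]}'; python3 -m jog '{"jaw":[3.5,3.5],"linear":[[0,-0.35,0.05],[0,-0.35,0.05]],"twist":[[0,0,0],[0,0,0]]}'; python3 look.py
```

```text
time: 46.3
eef_pos: [0.5755, -0.0687, 0.0912]
tool_rot: [[0.0, 0.197, 0.98], [0.024, 0.98, -0.197], [-1.0, 0.023, -0.004]]
ft_force: [0.1, 21.9, 5.2]
gripper_width: 0.0403
time: 46.55
eef_pos: [0.5755, -0.0689, 0.0912]
tool_rot: [[-0.001, 0.192, 0.981], [0.031, 0.981, -0.192], [-1.0, 0.031, -0.007]]
ft_force: [-1.6, 19.5, 4.9]
gripper_width: 0.0404
n 109 c [ 566.  -194.9] size [15.3 69.5] yaw -3.6 z 148.0
n 102 c [ 561.  -238.4] size [16.3 68.7] yaw -2.4 z 147.3
n 95 c [ 559.4 -281.8] size [15.4 68.1] yaw -3.9 z 147.2
n 107 c [ 555.1 -325.5] size [16.1 69.8] yaw -0.5 z 146.9
```

```bash
python3 -m jog '{"jaw":[3.5,3.5,3.5,3.5,3.5,3.5,3.5,3.5],"linear":[[-0.4,0,0],[-0.2,0,0],[0,0,0],[0,0,0],[0,0,0],[0,0,0],[0,0,0],[0,0,0]],"twist":[[0,0,0],[0,0,0],[0.16,0,0],[0.16,0,0],[0.16,0,0],[0.16,0,0],[0.16,0,0],[0.14,0,0]]}' 80; python3 go.py 575.5 -69 79 -65.5
```

```text
time: 47.6
eef_pos: [0.5746, -0.069, 0.0942]
tool_rot: [[-0.003, 0.917, 0.399], [0.029, 0.399, -0.916], [-1.0, 0.008, -0.028]]
ft_force: [3.6, 2.6, -15.7]
gripper_width: 0.0403
t 47.6 pos mm [574.6 -69.   94.2] w 40.3 F [  3.6   2.6 -15.7]
shift cm [1.52 0.07 0.08] len 1.52 twist [-0.017 -0.028 -0.009]
```

```bash
python3 -m jog '{"jaw":[3.5],"linear":[[0,-0.12,0.28]],"twist":[[0,-0.028,-0.009]]}';  python3 -m jog '{"jaw":[3.5],"linear":[[0,-0.12,0.28]],"twist":[[0,0,0]]}'; python3 -m jog '{"jaw":[3.5,3.5,3.5],"linear":[[0.7,0,0.1],[0.6,0,0.1],[0.3,0,0.1]],"twist":[[0,0,0],[0,0,0],[0,0,0]]}'; python3 go.py 574.6 -69 79 -65.5
```

```text
time: 47.72
eef_pos: [0.5748, -0.0695, 0.0935]
tool_rot: [[-0.001, 0.917, 0.399], [0.002, 0.399, -0.917], [-1.0, -0.0, -0.002]]
ft_force: [4.8, 24.6, -14.9]
gripper_width: 0.0403
time: 47.85
eef_pos: [0.5749, -0.0692, 0.0927]
tool_rot: [[-0.003, 0.915, 0.403], [0.004, 0.403, -0.915], [-1.0, -0.001, -0.005]]
ft_force: [3.1, 16.5, -14.4]
gripper_width: 0.0402
time: 48.22
eef_pos: [0.5758, -0.0694, 0.0793]
tool_rot: [[-0.004, 0.913, 0.407], [0.01, 0.407, -0.913], [-1.0, 0.0, -0.011]]
ft_force: [-35.8, 15.4, 105.1]
gripper_width: 0.0402
t 48.23 pos mm [575.8 -69.4  79.3] w 40.2 F [-35.8  15.4 105.1]
shift cm [ 0.03 -0.09 -0.09] len 0.13 twist [-0.009 -0.011 -0.   ]
```

```bash
python3 -m jog '{"jaw":[5.6,5.6,5.6],"linear":[[0,0,0],[0,0,0],[0,0,0]],"twist":[[0,0,0],[0,0,0],[0,0,0]]}'; python3 -m jog '{"jaw":[5.6,5.6,5.6,5.6,5.6],"linear":[[-3,0,0],[-5,0,0],[-5,0,0],[-2,0,0],[0,0,0]],"twist":[[0,0,0],[0,0,0],[0,0,0],[0,0,0],[0,0,0]]}'; python3 look.py; python3 - <<'E'
from h import *
im,d=snap('wrist'); cv2.imwrite('pics/w3.png',im[:,:,::-1])
E
```

```text
time: 48.6
eef_pos: [0.5767, -0.0715, 0.0812]
tool_rot: [[-0.001, 0.914, 0.406], [0.01, 0.406, -0.914], [-1.0, 0.003, -0.009]]
ft_force: [0.2, -0.0, -0.2]
gripper_width: 0.0562
time: 49.22
eef_pos: [0.5767, -0.0745, 0.2349]
tool_rot: [[-0.003, 0.914, 0.406], [0.007, 0.406, -0.914], [-1.0, 0.0, -0.007]]
ft_force: [-0.2, 0.0, -0.0]
gripper_width: 0.056
n 104 c [ 566.7 -194.2] size [14.8 69.7] yaw -2.7 z 147.4
n 101 c [ 561.4 -237.6] size [14.5 68.7] yaw -2.8 z 147.1
n 102 c [ 558.8 -281.8] size [15.3 69.5] yaw -3.2 z 147.8
n 106 c [ 555.  -325.6] size [15.4 69.4] yaw -3.4 z 147.0
```

View pics/w3.png

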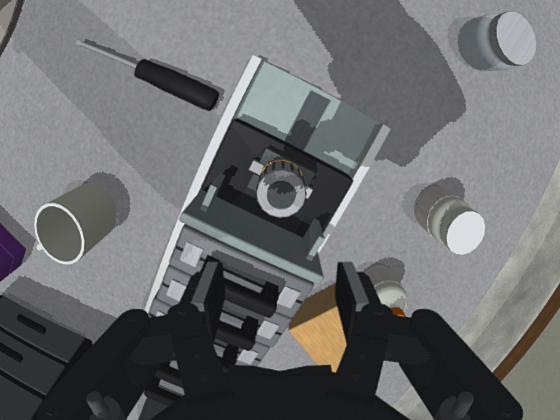

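The row is snug against the stop, and the cross-bar ends at (257,168) and (308,192) look parallel to the plate. I move the arm clear and check everything.

```bash
python3 -m jog '{"jaw":[5.6,5.6,5.6,5.6,5.6,5.6,5.6],"linear":[[-4,2,-4.5],[0,2.2,-5],[0,2.2,-5],[0,2.2,-5],[0,2.2,-5],[0,2.2,-5],[0,0,0]],"twist":[[0,0,0],[0,0,0],[0,0,0],[0,0,0],[0,0,0],[0,0,0],[0,0,0]]}'; python3 look.py; python3 - <<'E'
from h import *; from meas import *
q=P.reshape(-1,3)*1000
def sel(x0,x1,y0,y1,z0,z1):
    p=q[(q[:,0]>x0)&(q[:,0]<x1)&(q[:,1]>y0)&(q[:,1]<y1)&(q[:,2]>z0)&(q[:,2]<z1)]
    c,s,a=cv2.minAreaRect(p[:,:2].astype(np.float32)); return len(p),np.round(c,1),np.round(s,1),round(a,1),np.round(np.percentile(p[:,2],[50,90]),1)
print('collar',sel(545,600,-92,-44,92,135))
print('plate',sel(480,660,-132,-112,107,118))
print('pot',sel(720,800,-70,10,70,105))
for n,(x,y) in dict(jar=(702,182),mug=(360,-230),glue=(728,-177),carton=(740,-216)).items(): print(n,sel(x-70,x+70,y-60,y+60,30,100))
im,d=snap('side'); cv2.imwrite('pics/s3.png',cv2.resize(im[190:370,260:460,::-1],(800,720))[:600])
E
```

```text
time: 50.2
eef_pos: [0.5731, 0.2557, 0.2664]
tool_rot: [[-0.014, 0.915, 0.402], [0.0, 0.402, -0.915], [-1.0, -0.013, -0.006]]
ft_force: [-1.1, -2.0, -0.7]
gripper_width: 0.056
n 106 c [ 568.1 -150. ] size [13.8 68.2] yaw -2.6 z 148.2
n 104 c [ 566.3 -193.9] size [14.6 68.9] yaw -2.8 z 147.6
n 109 c [ 561.4 -238. ] size [14.8 68.7] yaw -2.5 z 147.4
n 104 c [ 559.5 -281.9] size [14.9 69.7] yaw -2.9 z 147.8
n 111 c [ 554.5 -325.4] size [16.1 68.3] yaw -2.3 z 147.6
collar (157, array([572., -68.]), array([40.8, 40.1]), 23.1, array([104.9, 109.9]))
plate (186, array([ 569.8, -123.5]), array([137.4,  15.3]), 0.5, array([111.9, 116. ]))
pot (212, array([766.7, -31. ]), array([48.1, 47.9]), 23.4, array([89.1, 93. ]))
jar (400, array([726.4, 182.8]), array([64.1, 64. ]), 56.1, array([77.6, 82.8]))
mug (266, array([ 360.1, -229.6]), array([101.4,  74.4]), 78.2, array([72.5, 86.9]))
glue (692, array([ 725.4, -182.1]), array([109.6, 130.7]), 89.9, array([51.3, 70.5]))
carton (885, array([ 730.7, -216.1]), array([119.8, 119.7]), 0.5, array([49.9, 56.4]))
```

View pics/s3.png

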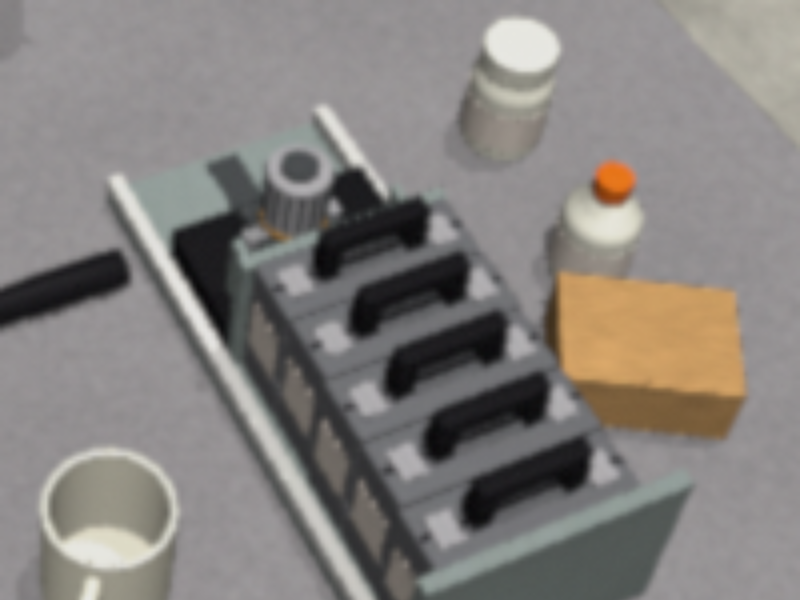

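```bash
python3 -c "
from cell import r
print(r.job_done(), r.state()['time'])"
```

```text
the job is handed in; nothing more can be done
the job is handed in; nothing more can be done
```

The job is done and handed in at about 50 s of robot time. It reports no verdict, so what follows rests on my last camera checks.

**What I did:** I moved the pot out of the channel to the table. I lifted and turned the collar, slid the stop back, and stood all four loose cases next to the one already there. One loose case was knocked about 50 mm aside during the run, and I found it again in the top camera before gripping it. I then pushed the stop until the row was snug, at about 20 N, turned the collar back and let it drop.

**Last checks:**
- **Cases:** all five handles are 44 mm apart (within about 0.5 mm). Their tops are at the height for standing on the channel floor, and they are square to the rack within about 1°.
- **Stop:** its plate sits directly against the last case, with no gap to be seen.
- **Collar:** its top is at 105 mm, the same as when it was down at the start. The cross-bar looks in line with the rack's x, but I judged that by eye and did not measure the angle.
- **Pot:** it stands upright on the table at about (0.767, -0.031).
- **Bystanders:** the mug and jar are where they started. The glue and carton readings overlap each other, so I judged those two, and the tape, tray and driver, only by eye. None looks moved.

**Close call:** pressing the collar down briefly raised the wrist force to about 111 N, against the 120 N limit. I released the grip at once and the reading went back to zero.

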